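Hover the horn core over its break for the join photograph

ROBOT

A 6-joint arm with a two-finger parallel gripper is mounted at the origin on the work surface. World frame = base frame: x ahead of the robot, y to its left, z up, the work surface at z = 0. Lengths are in m, angles in rad, forces in N, time in s.
With the tool pointing down it reaches from about 0.35 to 0.95 m from the base axis. Payload 17.4 kg.
Tool frame: the origin (TCP) lies where the fingers leave the gripper's body, on its centre line; the fingertips stand ahead of it and the grasp point (between the pads) lies 65 mm ahead of it (tcp_to_tips is the z of the fingertips in the tool frame, in m); z points along the fingers, y is the line along which they close (so a half turn about z gives the same grasp; the last joint's range is limited). The gripper opens to 93 mm and grips with 3 to 60 N. Pads are 15 mm wide; open, the fingers measure 128 mm over their backs; the gripper's body (75 mm by 188 mm) begins 65 mm behind the grasp point.
Start: joints at [-1.38, 0.116, 1.442, -0, 1.584, -0.038], TCP at [0.153, -0.657, 0.303] pointing down, gripper open.
Joint ranges: [-2.83, 2.83], [-0.83, 2.19], [0.07, 2.5], [-1.14, 4.28], [0.01, 3], [-2.97, 2.97]. Speed limits (rad/s): [1.89, 1.89, 2.22, 3.14, 3.14, 3.14].

INTERFACE

Orientations are given as a unit quaternion [w, x, y, z].
In Python, from cell import * gives the robot as it stands. The module is installed in compiled form; this text tells all that it offers.
- The arm moves only by the tool step_arm, never from a script. Its argument "moves" is a list of rows, each a list of 7 numbers: the shift along the world's x, y, z in mm, then the turn, a rotation vector about the world's x, y, z in degrees, then the opening, from 0 (shut) to 1 (fully open). A call has 1 to 8 rows; each row is the pose to reach, as a shift and turn from the pose commanded when the call began; what a row does not reach only later rows make up. A row lasts 1/8 s, in which the tool goes at most 62.5 mm and 10.7 degrees, less where a joint would pass 70% of its speed; a pose out of reach is approached as far as the arm can. A call with a gripper value outside its range is refused whole. The fingers move at their own pace and stop on an object; "newtons" is the grip in N (left out, the last holds). Time passes only in rows, so rows that repeat a pose let the fingers close. It gives the time, the measured TCP pose, the force, the opening and the grip force at its end, in the units of the state.
- state(): the state, without advancing time (a new reading comes with each control period).
- capture(name): name is "side" or "top"; returns a dict with "image" (480x640x3 uint8, blue, green, red), "intrinsics" (3x3 intrinsics, pixels), "rvec" (rotation vector, rad) and "tvec" (3), from world to camera coordinates, as OpenCV has them. Camera axes: x right, y down, z forward; pixel columns grow to the right and rows downward; lengths in m; the calibration is good to about 2 mm. A picture is of the moment at which its call begins. There is no depth.
- sign_off(): hands the job in; it is judged then, once.
The state is a dict: "t": time; "q": joint angles; "qvel": joint speeds; "joint_torque": joint torques, N m; "ee_pos": TCP position; "ee_rot": TCP orientation; "wrist_force": force on the tool from outside, world axes, zero at the start; "wrist_torque": the same for the moment, N m; "width": finger opening in m; "gripper_force": force on a finger pad.
Only numpy, scipy, OpenCV 4.12 (cv2) and the standard library are available. Lean on these libraries where they do the work, as an engineer would, in place of code of your own. Each camera call takes 0.05 s, during which the arm holds its last target. There are 200 camera calls.

TASK

Set up the photograph of a broken skull: lay the black-and-white scale bar on the table midway between the stump of the skull fragment and the yellow marker, centred on the line between them and lying square across it, and let go of it. Then pick up the horn core, carry it over everything in between, and finish while still holding it upright and steady straight above the stump, about a centimetre clear, its curved tip pointing towards the yellow marker. The horn core must never touch the skull or the cardboard box, and the marker, box, jar and pen stay where they are.

Things in the scene. Friction and masses are not known exactly. Their poses are not given: they have to be found in the camera images.
- skull: Fixed bone-brown skull fragment on a dark grey foam block (40 mm high, x -80 to +50 mm, y -60 to +60 mm). Origin on the table under the axis of the round bone stump that points straight up; +x points to the yellow marker. Stump 50 mm across at its flat top, 95 mm above the table; the other bone is lower (under 85 mm), mostly on the -x side.
- stump (a point): Centre of the flat broken top of the stump, 95 mm above the table, straight above the skull's origin; axes as the skull's.
- horn: Loose bone-brown horn core, 170 g, 112 mm tall, upright on the pad. Origin: centre of its flat round underside, z up. Tapers 50 mm across at the foot, 44 at 48 mm up, 39 at 65 (centre line x = +3 mm), 37 at 72 (x +4), 26 at 93 (x +15), curving to its own +x, tip at x +28. Symmetric about its xz plane: pinch it along its y, about 65 mm up.
- horn_base (a point): Centre of the horn core's flat broken underside (its origin).
- horn_tip (a point): Tip of the horn core: 30 mm along its +x and 110 mm up from its origin.
- pad: Fixed flat dark grey foam pad under the horn core at the start, 120 by 120 by 25 mm high; origin at the centre of its underside.
- scale: Loose photo scale: rigid bar banded black and white, 100 mm long along its y, 25 mm wide (x), 25 mm high, about 80 g, lying on the table. Origin at the centre of its underside.
- marker: Loose yellow tent-shaped marker on the table, 44 mm (x) by 70 mm (y), 52 mm high; its axes are parallel to the skull's and it stands straight ahead along the skull's +x, 240 to 280 mm from the skull's origin. Origin at the centre of its underside. Leave it alone.
- archive_box: Loose cardboard box with lid standing between the pad and the skull, 146 (x) by 96 (y) by 112 mm high, 1.4 kg; origin at the centre of its underside. Leave it alone.
- jar: Loose glass specimen jar, 56 mm across, 85 mm high; origin at the centre of its underside. It stands near the pad; leave it alone.
- pen: Loose grey and black marker pen lying along its x, 135 mm long, 15 mm thick; origin under its middle. It lies near the pad; leave it alone.

How it is judged:
On the way, in this order (a step that is already met when the one before it is completed fails the run):
1. the scale bar lies released between the stump and the marker, square across the line (x of scale in the frame of skull above 0.095 m and x of scale in the frame of marker below -0.085 m and y of scale in the frame of skull between -0.022 and 0.022 m and angle between the y axis of scale and the y axis of skull, either way round below 0.2 rad and angle between scale's own z axis and vertical below 0.08 rad and height (world z) of scale below 0.006 m and contact force between scale and the fingers below 0.1 N and linear speed of scale below 0.02 m/s and contact force between scale and skull below 0.1 N and contact force between scale and marker below 0.1 N), for 0.3 s.
2. the horn core is lifted well clear of its pad (height (world z) of horn above 0.09 m), for 0.1 s.
At the end, for the whole second after the job is handed in: Horn core held still in the fingers, within 8 degrees of upright, 4 to 20 mm above the stump, centred within 10 mm, tip towards the marker within 0.22 rad. Scale flat, released, within 22 mm of the line, 95 mm or more from stump, 85 from marker, square within 0.2 rad. Others moved under 15 mm (all of step 1 and z of horn_base in the frame of stump between 0.004 and 0.02 m and horizontal distance between horn_base and stump below 0.01 m and angle between horn's own z axis and vertical below 0.14 rad and angle between the x axis of horn and the x axis of skull, either way round below 0.22 rad and x of horn_tip in the frame of skull above 0.012 m and linear speed of horn below 0.015 m/s and contact force between horn and the fingers above 1 N and contact force between horn and skull below 0.05 N and contact force between horn and scale below 0.05 N and contact force between horn and marker below 0.05 N and contact force between horn and archive_box below 0.05 N and contact force between horn and jar below 0.05 N and distance of each of marker, archive_box, jar, pen from where it was at the start of the episode below 0.015 m); the arm keeps its last pose, push and grip.
It fails at once if the horn core touches the skull or its foam (contact force between horn and skull above 0.5 N).
It fails at once if the horn core touches the cardboard box (contact force between horn and archive_box above 0.5 N).
It fails at once if the marker, box, jar or pen is moved (distance of any of marker, archive_box, jar, pen from where it was at the start of the episode above 0.015 m).
It also fails if it takes over 66 s, if anything falls off the work surface, if the arm or the gripper's body presses on something with over 40 N, if the wrist force passes 120 N, or if a joint passes its speed limit or range.

## Working session

There is one attempt and no reset: what is moved stays moved. The work goes in short steps, Python scripts to look and compute and a tool call to move; the robot and the scene stay as the last step left them, time stands still between calls to the robot, and variables do not carry over. Pictures are saved under pics/ and viewed, at most 10 in all, crops included, and the job is handed in when it is done.

Besides the shell and the picture viewer there is one more tool, called after "Call:" by a JSON object that holds its "op" and its "data". step_arm: Moves the arm, as the interface text tells. Its arguments: {"type":"object","properties":{"moves":{"type":"array"},"newtons":{"type":"number"}},"required":["moves"]}

```bash
mkdir -p pics; cat > h.py <<'E'
from cell import *
import numpy as np, cv2
def cam(n):
    c=capture(n); R=cv2.Rodrigues(np.array(c["rvec"],float))[0]; t=np.array(c["tvec"],float).ravel(); K=np.array(c["intrinsics"],float)
    return c["image"],K,R,t
def ray(c,u,v):
    _,K,R,t=c; d=R.T@np.linalg.inv(K)@np.array([u,v,1.]); return -R.T@t,d
def onz(c,u,v,z):
    o,d=ray(c,u,v); return o+d*(z-o[2])/d[2]
def tri(c1,p1,c2,p2):
    o1,d1=ray(c1,*p1);o2,d2=ray(c2,*p2)
    s=np.linalg.lstsq(np.c_[d1,-d2],o2-o1,rcond=None)[0]
    a=o1+d1*s[0];b=o2+d2*s[1]; return (a+b)/2,np.linalg.norm(a-b)
def proj(c,P):
    _,K,R,t=c; q=K@(R@np.array(P,float)+t); return q[:2]/q[2]
E
python3 - <<'E'
from h import *
for n in("side","top"):
    c=cam(n); cv2.imwrite(f"pics/{n}0.png",c[0]); print(n,-c[2].T@c[3],c[2][2])
s=state();print(s["ee_pos"],s["ee_rot"],s["width"],s["t"])
import cell; print([k for k in dir(cell) if k[0]!='_'])
E
```

```text
side [ 0.37895343 -0.7431094   0.70015955] [ 0.14075761  0.78527586 -0.60293376]
top [0.43350779 0.03505017 1.31212807] [ 0.08765966 -0.02487294 -0.99583991]
[ 0.1530828  -0.65733229  0.30207145] [-5.23554266e-04  9.93461399e-01  1.14167306e-01 -3.00159918e-05] 0.09283909729651317 0.1
['MotionError', 'capture', 'sign_off', 'state', 'tcp_to_tips']
```

View pics/side0.png

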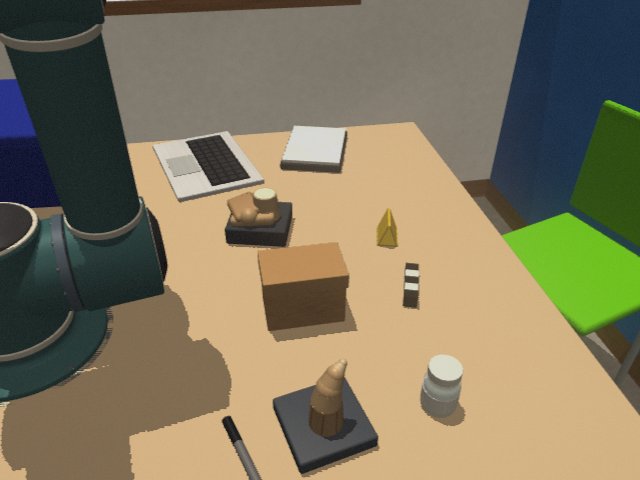

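View pics/top0.png

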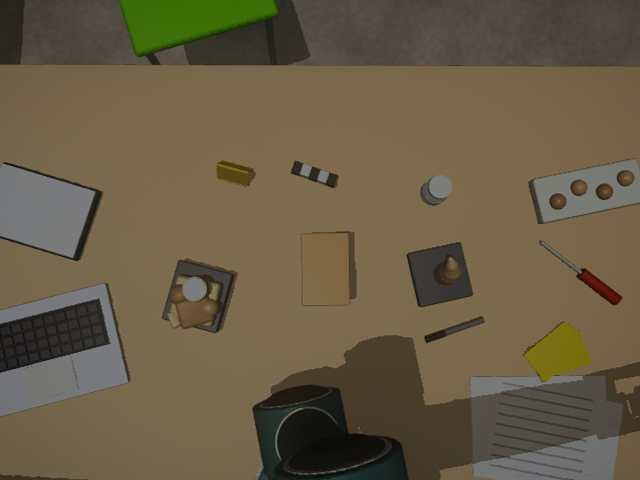

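Side view: stump top near (265,196), marker (388,225), scale (411,284), box (303,287), horn on pad (328,398), jar (442,385), pen (240,450). Top view: stump (194,288), marker (235,173), scale (315,174), box (326,268), horn (447,270), jar (436,190), pen (455,329).

```bash
python3 - <<'E'
import cv2,numpy as np
t=cv2.imread("pics/top0.png");s=cv2.imread("pics/side0.png")
for im,pts in((t,dict(stump=(194,288),bone=(185,315),marker=(228,170),mark2=(240,182),white=(308,172),blk=(298,168),table=(370,170),box=(326,268),horn=(447,272),pad=(420,285),foam=(222,280),)),(s,dict(stump=(265,196),bone=(250,215),marker=(388,225),white=(411,277),white2=(411,289),horn=(325,390),horncyl=(325,422),pad=(295,420),table=(380,340)))):
    hs=cv2.cvtColor(im,cv2.COLOR_BGR2HSV)
    print({k:(im[v[::-1]].tolist(),hs[v[::-1]].tolist()) for k,v in pts.items()})
A=cv2.resize(t[230:340,150:250],None,fx=4,fy=4,interpolation=2)
B=cv2.resize(t[230:340,400:480],None,fx=4,fy=4,interpolation=2)
cv2.imwrite("pics/crT.png",np.hstack([A,B]))
A=cv2.resize(s[180:250,220:300],None,fx=4,fy=4,interpolation=2)
B=cv2.resize(s[350:470,270:380],None,fx=4,fy=4,interpolation=2)
A=cv2.copyMakeBorder(A,0,B.shape[0]-A.shape[0],0,0,0)
cv2.imwrite("pics/crS.png",np.hstack([A,B]))
E
```

```text
{'stump': ([128, 125, 124], [113, 8, 128]), 'bone': ([58, 86, 110], [16, 121, 110]), 'marker': ([21, 69, 85], [23, 192, 85]), 'mark2': ([23, 69, 86], [22, 187, 86]), 'white': ([127, 129, 128], [45, 4, 129]), 'blk': ([33, 41, 47], [17, 76, 47]), 'table': ([76, 107, 126], [19, 101, 126]), 'box': ([69, 104, 126], [18, 115, 126]), 'horn': ([36, 56, 70], [18, 124, 70]), 'pad': ([54, 57, 59], [18, 22, 59]), 'foam': ([61, 65, 68], [17, 26, 68])}
{'stump': ([180, 217, 216], [31, 43, 217]), 'bone': ([87, 126, 157], [17, 114, 157]), 'marker': ([53, 160, 196], [22, 186, 196]), 'white': ([55, 67, 76], [17, 70, 76]), 'white2': ([161, 180, 182], [27, 29, 182]), 'horn': ([89, 126, 155], [17, 109, 155]), 'horncyl': ([41, 59, 75], [16, 116, 75]), 'pad': ([85, 83, 83], [120, 6, 85]), 'table': ([132, 179, 213], [17, 97, 213])}
```

View pics/crT.png

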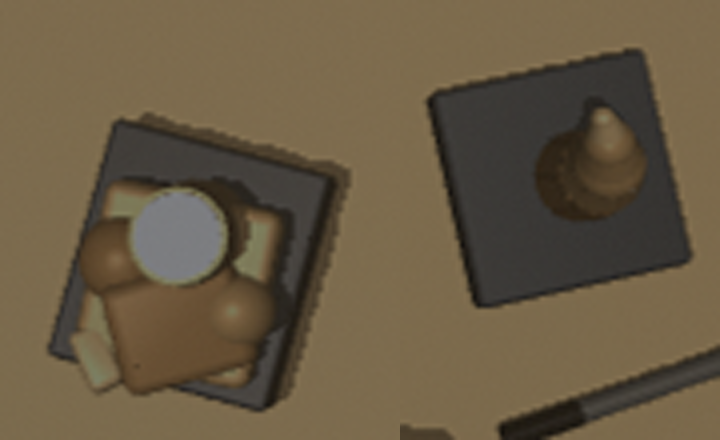

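View pics/crS.png

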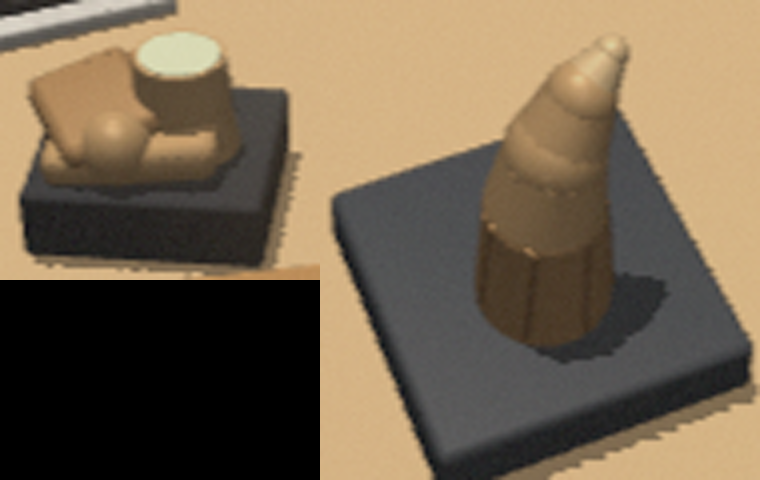

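Top crop: stump disc centre ≈ (195,289), horn foot at its left with tip at ≈ (450.8,258.8). Side crop: stump top ellipse centre ≈ (265,193.7), horn tip ≈ (343.7,361.2), foot front edge bottom ≈ (323.5,436.5).

```bash
cat > m.py <<'E'
from h import *
from scipy.optimize import least_squares
def blob(im,lo,hi,seed,box):
    hs=cv2.cvtColor(im,cv2.COLOR_BGR2HSV); m=cv2.inRange(hs,np.array(lo),np.array(hi)); k=np.zeros_like(m); x0,y0,x1,y1=box;k[y0:y1,x0:x1]=255;m&=k
    n,l,st,ce=cv2.connectedComponentsWithStats(m); i=l[seed[1],seed[0]]
    if i==0: i=1+np.argmax(st[1:,4])
    return (l==i).astype(np.uint8),ce[i],st[i]
def cont(m): return max(cv2.findContours(m,cv2.RETR_EXTERNAL,cv2.CHAIN_APPROX_NONE)[0],key=cv2.contourArea)[:,0].astype(float)
E
python3 - <<'E'
from m import *
T=cam("top");S=cam("side")
# stump
mt,ct,st=blob(T[0],(0,0,95),(179,60,255),(194,288),(170,265,215,315)); ms,cs,ss=blob(S[0],(0,0,170),(179,90,255),(265,196),(240,180,290,215))
print("stump px",ct,st,cs,ss); P,e=tri(T,ct,S,cs); print("stump",P,e, onz(T,*ct,.095),onz(S,*cs,.095))
stump=P
# marker
mt,ct,st=blob(T[0],(18,150,40),(30,255,255),(228,170),(205,150,270,200)); print("marker px",ct,st)
r=cv2.minAreaRect(cont(mt).astype(np.float32)); print(r)
ms,cs,ss=blob(S[0],(18,150,40),(30,255,255),(388,225),(360,190,415,255)); print(cs,ss)
for z in(0,.026,.052): print(z,onz(T,*ct,z)[:2])
# scale
for c,box,n in((T,(285,150,345,200),"T"),(S,(395,255,430,315),"S")):
    hs=cv2.cvtColor(c[0],cv2.COLOR_BGR2HSV)
    d=((hs[...,1]<55)|(hs[...,2]<(70 if n=="T" else 130))).astype(np.uint8); k=np.zeros_like(d);k[box[1]:box[3],box[0]:box[2]]=1;d&=k
    d=cv2.morphologyEx(d,cv2.MORPH_CLOSE,np.ones((3,3)))
    q=cont(d); r=cv2.minAreaRect(q.astype(np.float32)); print("scale",n,r)
    b=cv2.boxPoints(r); print([onz(c,*p,.025)[:2].round(4).tolist() for p in b])
    if n=="T": print("centre",onz(c,*r[0],.025),onz(c,*r[0],.0125))
# foam, pad corners at top height (top)
for n,seed,box,z in(("foam",(222,280),(155,250,245,340),.04),("pad",(420,285),(400,235,480,312),.025)):
    hs=cv2.cvtColor(T[0],cv2.COLOR_BGR2HSV); d=((hs[...,1]<60)&(hs[...,2]<80)&(hs[...,2]>45)).astype(np.uint8); k=np.zeros_like(d);k[box[1]:box[3],box[0]:box[2]]=1;d&=k
    d=cv2.morphologyEx(d,cv2.MORPH_OPEN,np.ones((3,3)))
    q=np.vstack([x[:,0] for x in cv2.findContours(d,0,1)[0]]); W=np.array([onz(T,*p,z)[:2] for p in cv2.convexHull(q)[:,0].astype(float)],np.float32)
    r=cv2.minAreaRect(W);print(n,r)
# horn
tip,e=tri(T,(450.75,258.5),S,(343.75,361)); print("tip",tip,e)
pts=[]
A=[(p[0]/4+300,p[1]/4+230) for p in((535,180),(537,165),(540,195),(548,207),(560,215),(575,220),(590,220))]
pts+=[onz(T,u-.4,v-.4,.025)[:2] for u,v in A]
B=[((p[0]-320)/4+270,p[1]/4+350) for p in((477,303),(490,323),(510,337),(535,346),(560,346),(585,337),(605,318))]
ptsS=[onz(S,u-.4,v-.4,.025)[:2] for u,v in B]
for nm,pp in(("T",pts),("S",ptsS),("both",pts+ptsS)):
    pp=np.array(pp); 
    s=least_squares(lambda x:np.hypot(*(pp-x).T)-.025,tip[:2]); print(nm,s.x,abs(s.fun).max())
E
```

```text
stump px [193.82063882 288.72972973] [183 278  23  23 407] [264.39583333 193.01041667] [254 188  22  11 192]
stump [0.44916099 0.25324627 0.09224264] 0.0019195647879936021 [0.44817047 0.25282192 0.095     ] [0.44979542 0.24865722 0.095     ]
marker px [233.6907994 172.6546003] [217 160  36  27 663]
((232.81922912597656, 172.4961395263672), (35.520843505859375, 19.64609718322754), 15.255120277404785)
[386.73529412 230.47242647] [377 208  21  38 544]
0 [0.7060984 0.1846078]
0.026 [0.70069698 0.18164429]
0.052 [0.69529556 0.17868079]
scale T ((314.1358642578125, 173.89755249023438), (45.87151336669922, 13.025243759155273), 19.29004669189453)
[[0.7012, 0.0583], [0.7285, 0.0488], [0.6947, -0.0458], [0.6675, -0.0361]]
centre [0.69794294 0.00631248 0.025     ] [0.70051101 0.00603339 0.0125    ]
scale S ((411.3365783691406, 285.1147766113281), (14.783655166625977, 44.2262077331543), 3.5763344764709473)
[[0.6616, -0.0676], [0.7053, 0.0531], [0.7332, 0.0452], [0.6869, -0.0745]]
foam ((0.4338741898536682, 0.25629922747612), (0.11655767261981964, 0.12680785357952118), 74.50658416748047)
pad ((0.47780150175094604, -0.26546162366867065), (0.11566760390996933, 0.11619708687067032), 11.757152557373047)
tip [ 0.50546625 -0.26266922  0.13164627] 0.0014447734362022155
T [ 0.4792131  -0.27575715] 0.0005455645892421292
S [ 0.47992796 -0.27802704] 0.0004526106711566606
both [ 0.47924877 -0.27691196] 0.0014764175511542757
```

Call:
{"op": "step_arm", "data": {"moves": [[39,47,-7,0,0,4,1],[78,94,-14,0,0,8,1],[117,141,-21,0,0,12,1],[156,188,-28,0,0,16,1],[195,235,-35,0,0,20,1],[234,282,-42,0,0,24,1],[273,329,-49,0,0,28,1],[312,376,-56,0,0,32,1]]}}

```text
t: 1.2
ee_pos: [0.466, -0.2796, 0.2466]
ee_rot: [0.0, 0.923, 0.385, 0.0]
wrist_force: [0.7, -1.2, 1.0]
width: 0.093
gripper_force: 0.0
```

Call:
{"op": "step_arm", "data": {"moves": [[39,47,-7,0,0,4,1],[78,94,-14,0,0,8,1],[117,141,-21,0,0,12,1],[156,188,-28,0,0,16,1],[195,235,-35,0,0,20,1],[236,286,-47,0,0,25,1],[236,286,-47,0,0,25,1],[236,286,-47,0,0,25,1]]}}

```text
t: 2.2
ee_pos: [0.7009, 0.0045, 0.1993]
ee_rot: [-0.0, 0.819, 0.574, -0.0]
wrist_force: [0.3, -0.7, 0.6]
width: 0.0928
gripper_force: 0.0
```

```bash
python3 - <<'E'
from h import *
from scipy.spatial.transform import Rotation as Ro
s=state();q=s["ee_rot"];M=Ro.from_quat([q[1],q[2],q[3],q[0]]).as_matrix()
print(tcp_to_tips,s["ee_pos"],M[:,1],M[:,2],np.degrees(np.arctan2(M[1,1],M[0,1])),s["q"],s["t"])
T=cam("top");S=cam("side");cv2.imwrite("pics/s1.png",np.hstack([S[0][200:340,340:480],T[0][120:260,250:390]]).repeat(2,0).repeat(2,1))
E
```

```text
0.0841 [0.70091902 0.00453311 0.1993298 ] [ 9.40309250e-01 -3.40320415e-01 -7.27866939e-04] [-8.50401290e-04 -2.10899895e-04 -9.99999616e-01] -19.896402161659424 [-2.98471912e-02  2.15538391e-01  1.49843463e+00 -2.38597037e-04
  1.42846337e+00  3.17444304e-01] 2.2
```

View pics/s1.png

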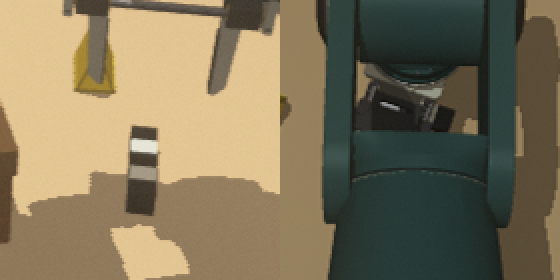

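Side crop shows the open fingers straddling the bar (bar at ≈ (412,285) full-frame), with both tips clear; top view is hidden by the wrist.

Call:
{"op": "step_arm", "data": {"moves": [[0,0,-40,0,0,0,1],[0,0,-80,0,0,0,1],[0,0,-105,0,0,0,1],[0,0,-111,0,0,0,1],[0,0,-111,0,0,0,0.6],[0,0,-111,0,0,0,0.1],[0,0,-111,0,0,0,0.1],[0,0,-111,0,0,0,0.1]], "newtons": 20}}

```text
t: 3.3
ee_pos: [0.7012, 0.0046, 0.0893]
ee_rot: [0.0, 0.819, 0.574, 0.0]
wrist_force: [-0.8, 0.1, -0.3]
width: 0.0577
gripper_force: 0.0
```

Call:
{"op": "step_arm", "data": {"moves": [[0,0,0,0,0,0,0.1],[0,0,0,0,0,0,0.1],[0,0,0,0,0,0,0.1],[0,0,20,0,0,0,0.1],[0,0,60,0,0,0,0.1],[0,0,100,0,0,0,0.1],[0,0,110,0,0,0,0.1],[0,0,110,0,0,0,0.1]]}}

```text
t: 4.3
ee_pos: [0.7011, 0.0046, 0.1995]
ee_rot: [0.0, 0.819, 0.574, 0.0]
wrist_force: [-0.2, 0.2, -1.4]
width: 0.025
gripper_force: 20.0
```

Call:
{"op": "step_arm", "data": {"moves": [[-24,42,0,0,0,1,0.1],[-48,84,0,0,0,2,0.1],[-72,126,0,0,0,3,0.1],[-96,168,0,0,0,4,0.1],[-120,210,0,0,0,4.5,0.1],[-120,210,-30,0,0,4.5,0.1],[-120,210,-60,0,0,4.5,0.1],[-120,210,-60,0,0,4.5,0.1]]}}

```text
t: 5.3
ee_pos: [0.5796, 0.2142, 0.1351]
ee_rot: [-0.001, 0.795, 0.606, -0.003]
wrist_force: [0.5, 0.0, -0.9]
width: 0.0249
gripper_force: 20.0
```

```bash
python3 - <<'E'
from h import *
s=state();print(s["ee_pos"],s["q"],s["t"])
S=cam("side");T=cam("top");cv2.imwrite("pics/s2.png",np.hstack([S[0][150:300,220:440],T[0][140:290,180:340]]).repeat(2,0).repeat(2,1))
E
```

```text
[0.57961752 0.21422362 0.13513287] [ 3.12755895e-01  9.10478578e-02  1.74646226e+00 -3.04177571e-05
  1.31002908e+00  5.81202983e-01] 5.3
```

View pics/s2.png

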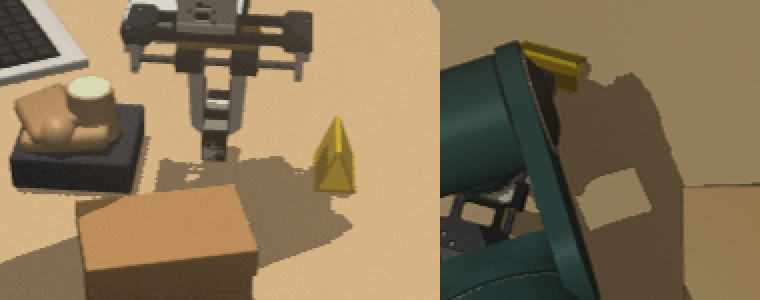

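Side crop: bar held above the table at ≈ (327,218), between stump (264,193) and marker (388,228), body clear of both.

Call:
{"op": "step_arm", "data": {"moves": [[0,0,-10,0,0,0,0.1],[0,0,-25,0,0,0,0.1],[0,0,-40,0,0,0,0.1],[0,0,-46,0,0,0,0.1],[0,0,-49,0,0,0,0.1],[0,0,-49,0,0,0,0.1],[0,0,-49,0,0,0,0.1],[0,0,-49,0,0,0,0.1]]}}

```text
t: 6.4
ee_pos: [0.5813, 0.2146, 0.0906]
ee_rot: [0.0, 0.795, 0.606, 0.0]
wrist_force: [-4.1, -1.6, 8.0]
width: 0.0248
gripper_force: 20.0
```

Call:
{"op": "step_arm", "data": {"moves": [[0,0,0,0,0,0,0.5],[0,0,0,0,0,0,0.5],[0,0,0,0,0,0,0.5],[0,0,0,0,0,0,0.5],[0,0,40,0,0,0,0.5],[0,0,80,0,0,0,0.5],[0,0,130,0,0,0,0.5],[0,0,180,0,0,0,0.5]]}}

```text
t: 7.4
ee_pos: [0.5809, 0.2145, 0.2713]
ee_rot: [-0.0, 0.795, 0.606, -0.0]
wrist_force: [1.6, -0.1, 0.4]
width: 0.0465
gripper_force: 0.0
```

Call:
{"op": "step_arm", "data": {"moves": [[-12,-60,10,0,0,-6,0.5],[-24,-120,20,0,0,-12,1],[-36,-180,20,0,0,-18,1],[-48,-240,20,0,0,-24,1],[-60,-300,20,0,0,-30,1],[-72,-360,20,0,0,-36,1],[-84,-420,20,0,0,-42,1],[-96,-480,20,0,0,-46.5,1]]}}

```text
t: 8.4
ee_pos: [0.4843, -0.2673, 0.29]
ee_rot: [0.0, 0.97, 0.241, 0.0]
wrist_force: [0.8, 0.4, 0.7]
width: 0.0928
gripper_force: 0.0
```

Call:
{"op": "step_arm", "data": {"moves": [[-3,-10,0,0,0,0,1],[-3,-10,0,0,0,0,1],[-3,-10,0,0,0,0,1]]}}

```text
t: 8.78
ee_pos: [0.4824, -0.2743, 0.2898]
ee_rot: [-0.0, 0.97, 0.244, 0.0]
wrist_force: [-0.3, -0.1, 1.1]
width: 0.093
gripper_force: 0.0
```

```bash
python3 - <<'E'
from m import *
s=state();print(s["ee_pos"],s["ee_rot"],s["t"])
S=cam("side");T=cam("top");cv2.imwrite("pics/s3s.png",S[0])
cv2.imwrite("pics/s3.png",np.hstack([S[0][170:470,210:390],T[0][150:450,170:450]])[:, :].repeat(1,0))
c=T
hs=cv2.cvtColor(c[0],cv2.COLOR_BGR2HSV);box=(225,180,295,265)
d=((hs[...,1]<55)|(hs[...,2]<70)).astype(np.uint8);k=np.zeros_like(d);k[box[1]:box[3],box[0]:box[2]]=1;d&=k
d=cv2.morphologyEx(d,cv2.MORPH_CLOSE,np.ones((3,3)));r=cv2.minAreaRect(cont(d).astype(np.float32));print(r)
b=cv2.boxPoints(r);W=np.array([onz(c,*p,.025)[:2] for p in b]);print(W.round(4).tolist(),W.mean(0))
E
```

```text
[ 0.48244518 -0.27430721  0.2898179 ] [-8.26387454e-05  9.69880779e-01  2.43580085e-01  9.54983573e-05] 8.775
((232.47061157226562, 231.61767578125), (18.19017219543457, 12.12678050994873), 14.03624439239502)
[[0.5637, 0.2057], [0.5893, 0.1996], [0.5795, 0.1615], [0.554, 0.1677]] [0.57163468 0.18362679]
```

View pics/s3.png

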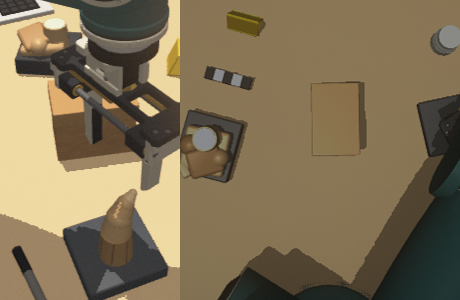

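Top half: bar now lies at ≈ (220,227), square between stump (195,289) and marker (235,173). Side half: open gripper over the horn, horn upright on its pad.

```bash
python3 - <<'E'
from m import *
c=T=cam("top")
hs=cv2.cvtColor(c[0],cv2.COLOR_BGR2HSV);box=(190,208,252,248)
d=((hs[...,1]<55)|(hs[...,2]<60)).astype(np.uint8);k=np.zeros_like(d);k[box[1]:box[3],box[0]:box[2]]=1;d&=k
d=cv2.morphologyEx(d,cv2.MORPH_CLOSE,np.ones((3,3)));r=cv2.minAreaRect(cont(d).astype(np.float32));print(r)
b=cv2.boxPoints(r);W=np.array([onz(c,*p,.025)[:2] for p in b]);print(W.round(4).tolist())
C=W.mean(0);a=np.radians(-15.5);X=np.array([np.cos(a),np.sin(a)]);Y=np.array([-X[1],X[0]])
st=np.array([.4482,.2528]); print("scale in skull",(C-st)@X,(C-st)@Y)
mk=np.array([.7025,.182]);print("marker in skull",(mk-st)@X,(mk-st)@Y)
E
```

```text
((217.9419403076172, 227.71788024902344), (46.379276275634766, 11.981313705444336), 14.931416511535645)
[[0.5808, 0.2665], [0.606, 0.2602], [0.5796, 0.1634], [0.5545, 0.1699]]
scale in skull 0.1373284207462069 -0.0011603167026345107
marker in skull 0.26397170127729347 -0.0002663170504698068
```

Call:
{"op": "step_arm", "data": {"moves": [[0,-1,-40,0,0,0,1],[0,-1,-80,0,0,0,1],[0,-1,-120,0,0,0,1],[0,-1,-134,0,0,0,1],[0,-1,-134,0,0,0,1],[0,-1,-134,0,0,0,0.3],[0,-1,-134,0,0,0,0.3],[0,-1,-134,0,0,0,0.3]], "newtons": 30}}

```text
t: 9.93
ee_pos: [0.4822, -0.2765, 0.1565]
ee_rot: [0.0, 0.97, 0.243, 0.0]
wrist_force: [0.3, -1.1, -0.6]
width: 0.0676
gripper_force: 0.0
```

Call:
{"op": "step_arm", "data": {"moves": [[0,0,0,0,0,0,0.3],[0,0,0,0,0,0,0.3],[0,0,0,0,0,0,0.3],[0,0,0,0,0,0,0.3],[0,0,10,0,0,0,0.3],[0,0,40,0,0,0,0.3],[0,0,80,0,0,0,0.3],[0,0,130,0,0,0,0.3]]}}

```text
t: 10.92
ee_pos: [0.4818, -0.2762, 0.2869]
ee_rot: [-0.0, 0.97, 0.243, -0.0]
wrist_force: [0.5, -0.1, -1.7]
width: 0.042
gripper_force: 29.9
```

Call:
{"op": "step_arm", "data": {"moves": [[0,0,20,0,0,0,0.3],[0,0,20,0,0,0,0.3]]}}

```text
t: 11.18
ee_pos: [0.4823, -0.2765, 0.3065]
ee_rot: [0.001, 0.97, 0.243, 0.001]
wrist_force: [1.2, 0.2, -3.1]
width: 0.0421
gripper_force: 29.9
```

```bash
python3 - <<'E'
from m import *
s=state();print(s["ee_pos"],s["ee_rot"],s["q"],s["t"],s["width"])
S=cam("side");cv2.imwrite("pics/s4.png",cv2.resize(S[0][180:470,240:440],None,fx=2,fy=2))
E
```

```text
[ 0.48226618 -0.27651968  0.30650998] [6.33173616e-04 9.70066378e-01 2.42838345e-01 5.98935637e-04] [-5.66497980e-01 -1.46270547e-01  1.69488945e+00 -2.42404266e-06
  1.59123062e+00  5.13716682e-01] 11.175 0.04211856894596885
```

View pics/s4.png

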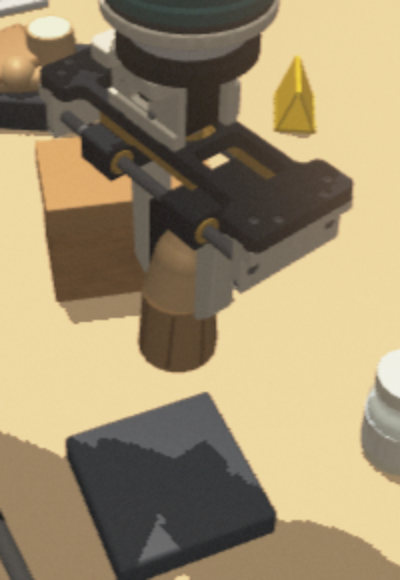

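Horn is held upright in the fingers (foot bottom ≈ (329,364) full-frame), well clear of the pad; box and marker are untouched.

Call:
{"op": "step_arm", "data": {"moves": [[-2,30,0,0,0,-3,0.3],[-5,75,0,0,0,-6,0.3],[-8,120,0,0,0,-10,0.3],[-11,165,0,0,0,-14,0.3],[-14,210,0,0,0,-18,0.3],[-17,255,0,0,0,-22,0.3],[-20,300,0,0,0,-26,0.3],[-23,345,0,0,0,-30,0.3]]}}

```text
t: 12.22
ee_pos: [0.4584, 0.07, 0.3034]
ee_rot: [0.0, 1.0, -0.018, -0.001]
wrist_force: [0.1, -0.7, -1.5]
width: 0.0423
gripper_force: 29.9
```

Call:
{"op": "step_arm", "data": {"moves": [[-2,45,0,0,0,-4,0.3],[-4,90,0,0,0,-8,0.3],[-6,130,0,0,0,-11,0.3],[-7,160,0,0,0,-13,0.3],[-8,177,0,0,0,-13.5,0.3],[-8,182,0,0,0,-13.5,0.3],[-8,182,0,0,0,-13.5,0.3],[-8,182,0,0,0,-13.5,0.3]]}}

```text
t: 13.22
ee_pos: [0.4511, 0.2499, 0.3054]
ee_rot: [0.0, 0.991, -0.134, -0.0]
wrist_force: [-0.8, 0.2, -1.1]
width: 0.0422
gripper_force: 29.9
```

Call:
{"op": "step_arm", "data": {"moves": [[0,0,-15,0,0,0,0.3],[0,0,-30,0,0,0,0.3],[0,0,-40,0,0,0,0.3],[0,0,-45,0,0,0,0.3],[0,0,-45,0,0,0,0.3],[0,0,-45,0,0,0,0.3],[0,0,-45,0,0,0,0.3]]}}

```text
t: 14.1
ee_pos: [0.4512, 0.2507, 0.2612]
ee_rot: [-0.0, 0.991, -0.134, 0.0]
wrist_force: [0.6, 0.2, -0.8]
width: 0.0421
gripper_force: 29.9
```

```bash
python3 - <<'E'
from m import *
s=state();print(s["ee_pos"],s["ee_rot"],s["q"],s["t"],s["width"])
S=cam("side");T=cam("top");cv2.imwrite("pics/s5s.png",S[0]);cv2.imwrite("pics/s5t.png",T[0])
A=cv2.resize(S[0][100:250,220:320],None,fx=4,fy=4,interpolation=2);B=cv2.resize(T[0][210:360,150:250],None,fx=4,fy=4,interpolation=2)
cv2.imwrite("pics/s5.png",np.hstack([A,B]))
E
```

```text
[0.45117514 0.25066092 0.26115814] [-1.56965247e-04  9.90998449e-01 -1.33873031e-01  2.45429839e-04] [ 4.57691520e-01 -2.21719587e-01  1.83331316e+00 -1.33952664e-05
  1.52941657e+00  2.29704075e+00] 14.1 0.0421466886687532
```

View pics/s5.png

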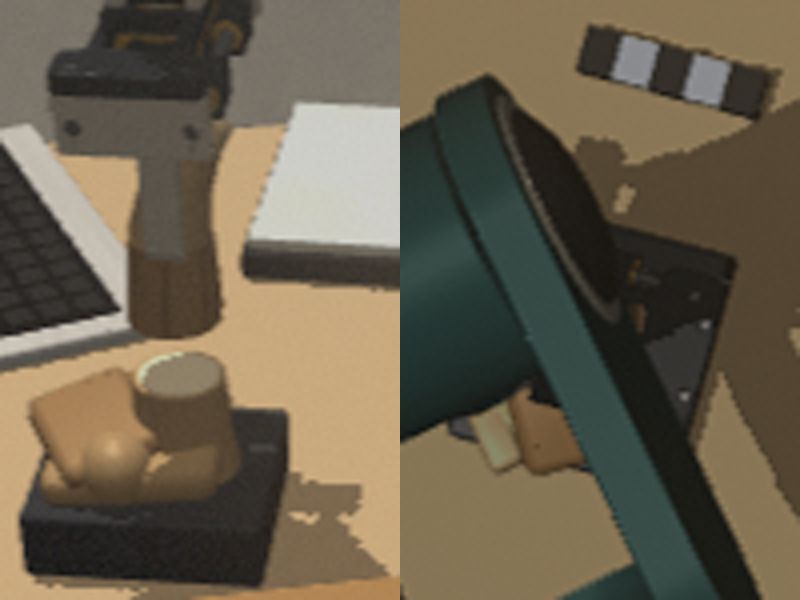

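Side crop: horn foot centre ≈ (263.1,178.1) above stump top centre ≈ (264.6,193.4), visibly clear; top view hidden by the arm, bar still square at ≈ (319,228)→(218,228).

```bash
python3 - <<'E'
from m import *
S=cam("side")
z=.2612-.1308
st=[onz(S,*p,.095)[:2] for p in((264.4,193.0),(264.6,193.4))]
# foot edges: fit circle on plane z with bottom arc points of the foot
B=[(220+x/4-.4,100+y/4-.4) for x,y in((129,318),(137,327),(150,333),(165,337),(180,337),(195,335),(210,330),(219,323))]
for zz in(z-.003,z,z+.003):
    pp=np.array([onz(S,*p,zz)[:2] for p in B]);s=least_squares(lambda x:np.hypot(*(pp-x).T)-.025,[.45,.25]);print(zz,s.x,abs(s.fun).max())
# same for stump rim
B=[(220+x/4-.4,100+y/4-.4) for x,y in((136,378),(145,388),(160,396),(180,399),(200,396),(215,388),(224,378))]
pp=np.array([onz(S,*p,.095)[:2] for p in B]);s=least_squares(lambda x:np.hypot(*(pp-x).T)-.025,[.45,.25]);print("stump rim",s.x,abs(s.fun).max(),st)
E
```

```text
0.12739999999999999 [0.45147371 0.2563023 ] 0.0006198068316356463
0.1304 [0.45113748 0.25122487] 0.0006006101135530122
0.1334 [0.45080131 0.24614746] 0.0005811471731190683
stump rim [0.45107448 0.24941672] 0.0015445563315039552 [array([0.44980848, 0.24869763]), array([0.45005715, 0.2470153 ])]
```

Call:
{"op": "step_arm", "data": {"moves": [[0,0,-6,0,0,0,0.3],[0,0,-12,0,0,0,0.3],[0,0,-18,0,0,0,0.3],[0,0,-22,0,0,0,0.3],[0,0,-23,0,0,0,0.3],[0,0,-23,0,0,0,0.3],[0,0,-23,0,0,0,0.3],[0,0,-23,0,0,0,0.3]]}}

```text
t: 15.25
ee_pos: [0.4511, 0.2506, 0.2379]
ee_rot: [-0.0, 0.991, -0.134, 0.0]
wrist_force: [0.7, 0.4, -2.4]
width: 0.0423
gripper_force: 29.9
```

Call:
{"op": "step_arm", "data": {"moves": [[0,0,0,0,0,0,0.3],[0,0,0,0,0,0,0.3],[0,0,0,0,0,0,0.3],[0,0,0,0,0,0,0.3]]}}

```text
t: 15.75
ee_pos: [0.4511, 0.2506, 0.2377]
ee_rot: [0.0, 0.991, -0.134, -0.0]
wrist_force: [0.2, -0.0, -1.3]
width: 0.0422
gripper_force: 29.9
```

```bash
python3 - <<'E'
from m import *
s=state();print(s["ee_pos"],s["qvel"],s["t"],s["wrist_force"])
S=cam("side");A=cv2.resize(S[0][100:250,220:420],None,fx=4,fy=4,interpolation=2)
cv2.imwrite("pics/s6.png",A)
E
```

```text
[0.45106685 0.25057728 0.23773044] [ 0.00162155 -0.00120668 -0.00215518 -0.00137058  0.00148886 -0.00107894] 15.75 [ 0.18195998 -0.00716394 -1.32438189]
```

View pics/s6.png

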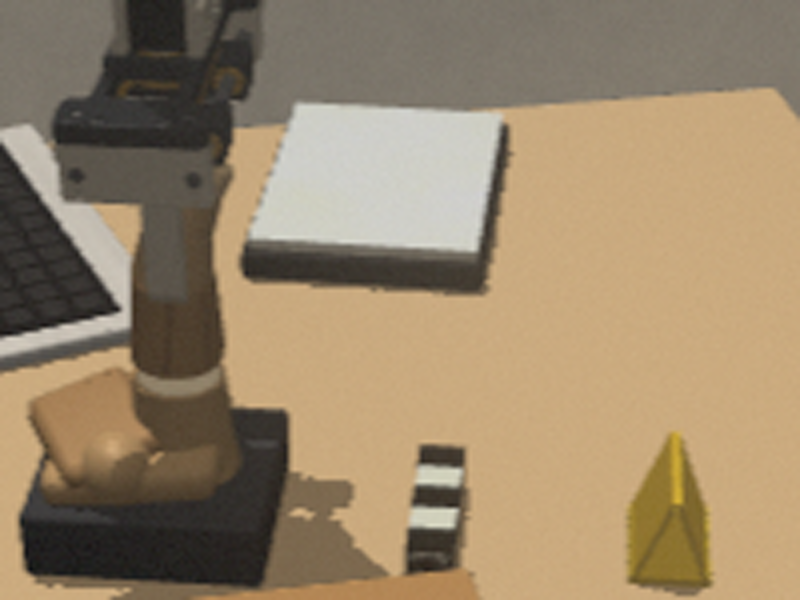

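Side crop: horn upright above the stump, with foot edge ≈ (264,194) over stump rim ≈ (265,199), a clear gap and tip towards the marker; bar at ≈ (328,227), square and free.

```bash
python3 -c "
from cell import *
print(sign_off())"
```

```text
the job is handed in; nothing more can be done
None
```

The scale bar lies released and square, about midway between the stump and the marker, and the horn core is held upright and still about 12 mm above the stump, tip towards the marker; the job is handed in, with no verdict returned.

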